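# Raking light for the ammonite

### The job

Carry the small LED bench lamp by its post and stand it gently and squarely in the middle of the black rubber pad, and let go. Then take it again by the ball knob on its head, and turn and tip the head so that its light panel points straight at the middle of the ammonite slab. Let go with the lamp upright on its pad, and do not disturb the ammonite or the other things on the bench.

Things in the scene. Friction and masses are not known exactly. Their poses are not given: they have to be found in the camera images.
- lamp: Lamp base and post, loose; whole lamp 0.75 to 0.95 kg. Origin: centre of the base's underside. z up along the post, x along the base's long side (rocker switch at the +x end, round socket at -x). Base a ballasted block 140 x 100 x 22 mm; round post 18 mm thick at its centre; arm and head swivel on the post. It hangs almost straight under the post when lifted.
- lamp_grip (a point): Point to carry the lamp by, on the post's axis 240 mm above the underside, in a round rubber grip of 22 mm diameter that makes the top of the post (206 to 262 mm). It is the highest part of the lamp, so it is pinched from above, from any side; 40 N holds it. Axes as the base.
- lamp_swivel (a joint): Swivel of arm and head round the post, rad. At 0 the arm points along the base's +x; grows anticlockwise seen from above; limits -2.5 to 2.5. The arm is 125 mm above the lamp's underside and carries the head's level tilt axis 100 mm from the post's axis. Friction holds it anywhere; turning takes about 1 N at the head.
- lamp_tilt (a joint): Tilt of the head about the level axis across the arm's end, rad. At 0 the panel faces level, outwards along the arm, with the knob straight above; it grows as the panel tips down and the knob leans outwards, away from the post; limits -0.7 to 1.1. Friction holds it anywhere; tipping takes about 1 N at the knob.
- lamp_face (a point): Centre of the white light panel, 18 mm in front of the tilt axis. Its x axis is the way the panel points (that line passes through the tilt axis and, seen from above, the post); y along the tilt axis. The head is a black box 112 mm wide, 68 mm high, 22 mm thick with fins behind, centred on the tilt axis.
- lamp_knob (a point): Centre of the black ball knob, 28 mm diameter, on a short steel stem (12 mm thick) upright on the middle of the head's top edge; the centre is 76 mm from the tilt axis. Pinched from above at about 10 N, fingers on its two sides along the tilt axis, it turns between the pads as the head tips, so the hand can stay upright. The post, 100 mm behind it when upright, is 61 mm higher. Axes as the head.
- pad: Black rubber anti-slip pad fixed flat on the bench, 170 x 130 mm, 4 mm thick. Origin: centre of its underside; x along its long side. The base's long side goes along the pad's long side; lamp +x along pad +x is the natural way (the other way round also counts as square).
- fossil_mid (a point): Middle of the spiral of the ammonite, 32 mm above the bench, at the top centre of a stone slab about 120 x 100 mm, 24 mm thick (with the coil about 36 mm high).
- fossil: The ammonite slab, loose, 0.7 kg. Origin: centre of its underside. A plain lump of rock without a spiral also lies on the bench: it is not the ammonite.
- solvent: Amber bottle, 60 mm diameter, 130 mm high, standing; origin at the centre of its foot. Leave alone.
- rock: Plain lump of rock about 72 x 60 x 48 mm; origin under its centre. Leave alone.
- brush: Brush 170 mm long lying flat; origin under its middle. Leave alone.
- jar: White-capped jar, 70 mm diameter, 70 mm high, at one side; origin at the centre of its foot. Leave alone.
- airpen: Metal engraving pen 165 mm long, 16 mm thick, lying at one side; origin under its middle. Leave alone.
- tray: Open cardboard tray 130 x 90 x 30 mm at one side; origin under its centre. Leave alone.
Not all that is in view belongs to the job. What is shaped like the fossil but blue, orange or turquoise is not meant.

How it is judged:
On the way, in this order (a step that is already met when the one before it is completed fails the run):
1. the lamp stands squarely in the middle of the pad, let go (horizontal distance between lamp and pad below 0.025 m and angle between the x axis of lamp and the x axis of pad, either way round below 0.2 rad and angle between lamp's own z axis and vertical below 0.05 rad and height (world z) of lamp between 0.001 and 0.008 m and linear speed of lamp below 0.03 m/s and contact force between lamp and the fingers below 0.1 N), for 0.2 s.
2. then the head is turned and tipped so that the light panel points at the middle of the ammonite (x of fossil_mid in the frame of lamp_face above 0.05 m and y of fossil_mid in the frame of lamp_face between -0.025 and 0.025 m and z of fossil_mid in the frame of lamp_face between -0.025 and 0.025 m), for 0.2 s.
At the end, for the whole second after the job is handed in: The lamp stands upright and at rest on the rubber pad, its base centred within 25 mm and square within 0.2 rad (11 degrees), and the line straight out of the middle of its light panel passes within 25 mm sideways and 25 mm up or down of the middle of the ammonite's spiral (all of step 2 and horizontal distance between lamp and pad below 0.025 m and angle between the x axis of lamp and the x axis of pad, either way round below 0.2 rad and angle between lamp's own z axis and vertical below 0.05 rad and height (world z) of lamp between 0.001 and 0.008 m and linear speed of lamp below 0.02 m/s and velocity of joint lamp_swivel between -0.05 and 0.05 rad/s and velocity of joint lamp_tilt between -0.05 and 0.05 rad/s); the robot touches nothing.
It fails at once if the ammonite slab is moved by more than 8 mm (distance of fossil from where it was at the start of the episode above 0.008 m).
It fails at once if the lamp is tipped over (more than 0.5 rad) (angle between lamp's own z axis and vertical above 0.5 rad).
It fails at once if the lamp is dropped: it moves faster than 0.45 m/s out of the fingers (linear speed of lamp above 0.45 m/s and contact force between lamp and the fingers below 0.1 N).
It fails at once if the bottle, the lump of rock, the brush, the jar, the pen or the tray is moved by more than 25 mm (distance of any of solvent, rock, brush, jar, airpen, tray from where it was at the start of the episode above 0.025 m).
It also fails if it takes over 58 s, if anything falls off the work surface, if the arm or the gripper's body presses on something with over 40 N, if the wrist force passes 120 N, or if a joint passes its speed limit or range.

### The arm

A 7-joint arm with a two-finger parallel gripper is mounted at the origin on the work surface. World frame = base frame: x ahead of the robot, y to its left, z up, the work surface at z = 0. Lengths are in m, angles in rad, forces in N, time in s.
With the tool pointing down it reaches from about 0.425 to 0.925 m from the base axis. Payload 6.8 kg.
Tool frame: the origin (TCP) lies on the centre line of the jaws, within the pads' length; the fingertips stand 8 mm ahead of it and the grasp point (between the pads) lies 11 mm behind it (bot.tips_ahead is the distance from the TCP to the fingertips, in m); z points along the fingers, y is the line along which they close (so a half turn about z gives the same grasp; the last joint's range is limited). The gripper opens to 85 mm and grips with 20 to 120 N. Pads are 22 mm wide; open, the fingers measure 114 mm over their backs; the gripper's body (76 mm by 85 mm) begins 54 mm behind the grasp point. The pads swing forward as they close: fully open they stand 13 mm farther back than shut.
Start: joints at [1.02, 0.477, 0.022, 1.555, -0.011, 1.109, -0.083], TCP at [0.289, -0.61, 0.239] pointing down, gripper open.
Joint ranges: [-2.96, 2.96], [-0.34, 2.1], [-1.41, 1.46], [0.24, 2.44], [-1.37, 4.51], [0.17, 1.92], [-2.96, 2.96]. Speed limits (rad/s): [2.39, 2.39, 3.14, 3.14, 3.14, 3.14, 3.14].

### API

Orientations are given as a unit quaternion [w, x, y, z].
In Python, from station import bot gives the robot as it stands.
- The arm moves only by the tool send_rows, never from a script. Its argument "deltas" is text: rows parted by semicolons, each of 4 numbers parted by spaces: the shift along the tool's x, y, z in m, then the turn about the tool's z in degrees. In form: x y z spin; .... A call has 1 to 5 rows; each row is the pose to reach, as a shift and turn from the pose commanded when the call began, along the tool's axes at that moment; what a row does not reach only later rows make up. A row lasts 1/10 s, in which the tool goes at most 50 mm and 8.59 degrees, less where a joint would pass 70% of its speed; a pose out of reach is approached as far as the arm can. A call with a gripper value outside its range is refused whole. "claw" is the opening, from 0 (shut) to 1 (fully open), set as the call begins (left out, the last holds). The fingers move at their own pace and stop on an object; "force" is the grip in N (left out, the last holds). Time passes only in rows, so rows that repeat a pose let the fingers close. It gives the time, the measured TCP pose, the force, the opening and the grip force at its end, in the units of the state.
- bot.get_obs(): the state, without advancing time (a new reading comes with each control period).
- bot.read_camera(name): name is "side" or "top"; returns a dict with "img" (384x512x3 uint8, red, green, blue), "depth" (384x512 float32, m along the optical axis (not along the pixel's ray), 0 where there is no reading), "fx", "fy", "cx", "cy" (pixels), "camera_from_world" (4x4, takes a point from world to camera coordinates). Camera axes: x right, y up, looking along -z (the intrinsics and any distortion apply to the point x, -y, -z); pixel columns grow to the right and rows downward; lengths in m; the calibration is good to about 2 mm. A picture is of the moment at which its call begins.
- bot.hand_in(): hands the job in; it is judged then, once.
Trained networks look in a picture, given as the dict that the camera call returned (one of the last four; its "shot" number tells which), for a name from the list of things; names that differ only in an ending like _2 or _b are one class to them, and where a whole thing is asked for, a point or a joint stands for the part that bears it (a point fixed in the world has none). Each returns a list of dicts, best first, with "confidence" (0 to 1); they miss things now and then, are a little off and sometimes report something else, mostly with a low value. They report only what shows in the picture. A call takes as long as a camera call. They do not tell look-alikes from the thing itself.
- bot.masks_of(picture, query): "mask" (384x512 bool, what is visible of it).
- bot.landmark_of(picture, query): "xyz" ([x, y, z] in m, in world coordinates, good to about 4 mm: a listed point, or the origin of a listed thing).
The state is a dict: "t": time; "q": joint angles; "joint_vel": joint speeds; "joint_torque": joint torques, N m; "eef_pos": TCP position; "tool_rot": TCP orientation; "contact_force": force on the tool from outside, world axes, zero at the start; "torque": the same for the moment, N m; "gripper_width": opening from 0.0 (shut) to 1.0 (fully open); "grasp_force": force on a finger pad.
Only numpy, scipy, OpenCV 4.12 (cv2) and the standard library are available. Lean on these libraries where they do the work, as an engineer would, in place of code of your own. Each camera call takes 0.05 s, during which the arm holds its last target. There are 200 camera calls.

## Working session

There is one attempt and no reset: what is moved stays moved. The work goes in short steps, Python scripts to look and compute and a tool call to move; the robot and the scene stay as the last step left them, time stands still between calls to the robot, and variables do not carry over. Pictures are saved under pics/ and viewed, at most 10 in all, crops included, and the job is handed in when it is done.

Besides the shell and the picture viewer there is one more tool, called after ">>>" as name(argument=value, ...) on one line, values as JSON. send_rows: Moves the arm, as the interface text tells. Its arguments: {"type":"object","properties":{"deltas":{"type":"string"},"claw":{"type":"number"},"force":{"type":"number"}},"required":["deltas"]}

```bash
mkdir -p pics; ls
cat > h.py <<'E'
import numpy as np, cv2
from station import bot
np.set_printoptions(precision=4,suppress=True)
def cloud(p):
    d=p["depth"]; v,u=np.mgrid[:384,:512]
    c=np.stack([(u-p["cx"])/p["fx"]*d,-(v-p["cy"])/p["fy"]*d,-d,np.ones_like(d)],-1)
    w=c@np.linalg.inv(p["camera_from_world"]).T
    return w[...,:3], d>0
def lm(p,names):
    for n in names:
        print(n,[(np.round(r["xyz"],4).tolist(),round(r["confidence"],2)) for r in bot.landmark_of(p,n)[:3]])
def save(ps,f): cv2.imwrite("pics/"+f,cv2.cvtColor(np.hstack([p["img"] for p in ps]),cv2.COLOR_RGB2BGR))
E
python3 - <<'E'
from h import *
N=["lamp","lamp_grip","lamp_face","lamp_knob","pad","fossil_mid","fossil","solvent","rock","brush","jar","airpen","tray"]
for n in ["top","side"]:
    p=bot.read_camera(n); cv2.imwrite(f"pics/{n}0.png",p["img"][...,::-1]); print(n, [k for k in p if k not in("img","depth")], np.linalg.inv(p["camera_from_world"])[:3,3]); lm(p,N)
    if n=="top":
        w,ok=cloud(p)
        for q in ["lamp","pad"]:
            for r in bot.masks_of(p,q)[:2]:
                m=r["mask"]&ok; print(q,r["confidence"],m.sum(),np.median(w[m],0), cv2.minAreaRect(w[m][:,:2].astype(np.float32)))
print(bot.get_obs())
E
```

```text
pics
top ['fx', 'fy', 'cx', 'cy', 'camera_from_world', 'shot'] [ 0.2569 -0.0785  1.8566]
lamp [([0.4754, 0.3037, -0.0003], 0.86), ([0.474, 0.3037, 0.243], 0.2)]
lamp_grip [([0.4755, 0.3036, 0.2417], 0.74)]
lamp_face [([0.3615, 0.3289, 0.1283], 0.64), ([0.5321, 0.5381, -0.0028], 0.49)]
lamp_knob [([0.3941, 0.3222, 0.1953], 0.54)]
pad [([0.6165, 0.017, 0.0008], 0.79), ([0.5336, 0.5378, 0.0001], 0.69), ([0.754, -0.2751, -0.0035], 0.58)]
fossil_mid [([0.4994, -0.2643, 0.0283], 0.95), ([0.4511, -0.7261, 0.0323], 0.86), ([0.6996, -0.453, 0.0297], 0.7)]
fossil [([0.6977, -0.4519, 0.0041], 0.85), ([0.4938, -0.2662, 0.0007], 0.83), ([0.3237, -0.3544, -0.0019], 0.83)]
solvent [([0.7354, 0.2646, 0.0001], 0.49)]
rock [([0.75, -0.2749, -0.0027], 0.5), ([0.4744, 0.3045, 0.2412], 0.31)]
brush [([0.3878, -0.0091, -0.0007], 0.83)]
jar [([0.5317, 0.5363, -0.001], 0.61)]
airpen [([0.5636, -0.5519, -0.0002], 0.49)]
tray [([0.3877, -0.5366, -0.0024], 0.56)]
lamp 0.68 1503 [0.4378 0.3009 0.0347] ((0.45481568574905396, 0.3237234055995941), (0.1779014766216278, 0.2009953260421753), 75.29242706298828)
pad 0.
[... 823 characters left out ...]
[([0.7515, -0.2751, -0.0041], 0.53)]
brush []
jar [([0.6157, 0.0149, 0.0018], 0.28)]
airpen [([0.5654, -0.5508, -0.0027], 0.47)]
tray [([0.3862, -0.5328, 0.0019], 0.94)]
{'t': 1.5, 'q': array([ 1.0199,  0.477 ,  0.0224,  1.5554, -0.0115,  1.1093, -0.0831]), 'joint_vel': array([ 0.0003,  0.0003,  0.    , -0.0015, -0.0014, -0.0019, -0.0004]), 'joint_torque': array([  0.0004, -59.6316,   1.6064, -28.154 ,   0.0125,   0.0017,
        -0.    ]), 'eef_pos': array([ 0.2893, -0.6099,  0.2393]), 'tool_rot': array([0.    , 0.9756, 0.2196, 0.    ]), 'contact_force': array([-0.4039, -0.7793, -0.3461]), 'torque': array([-0.0308,  0.0433, -0.0181]), 'grasp_force': 0.0, 'gripper_width': 0.9933822473695179}
```

View pics/top0.png

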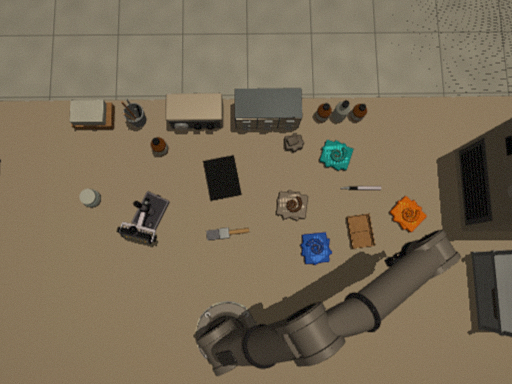

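View pics/side0.png

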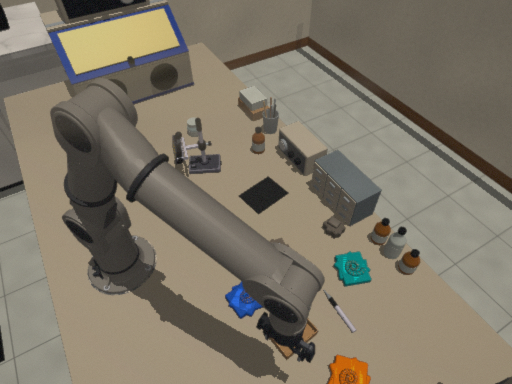

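The top view shows the lamp at about (148,215), the pad at (222,178), and the real grey-brown ammonite at (293,205), which is fossil_mid at about (0.499, -0.264). The blue, turquoise and orange copies are decoys. I still need the yaw of the lamp base.

Run:
```python
from h import *
p=bot.read_camera("top"); w,ok=cloud(p)
near=ok&(abs(w[...,0]-.475)<.15)&(abs(w[...,1]-.304)<.15)
def fit(lo,hi):
    m=near&(w[...,2]>lo)&(w[...,2]<hi); print(lo,hi,m.sum(),cv2.minAreaRect(w[m][:,:2].astype(np.float32)))
    return m
fit(.016,.028); fit(.225,.3); fit(.05,.19); fit(.14,.19)
c=cv2.resize(p["img"][170:260,100:190],None,fx=6,fy=6,interpolation=cv2.INTER_CUBIC)
s=bot.read_camera("side"); d=cv2.resize(s["img"][105:185,160:230],(0,0),fx=3.5,fy=3.5,interpolation=cv2.INTER_CUBIC)
o=np.zeros((540,800,3),np.uint8); o[:540,:540]=c; o[:280,545:790]=d[:, :245]
cv2.imwrite("pics/lamp.png",np.clip(o.astype(float)*1.6,0,255).astype(np.uint8)[...,::-1])
g=bot.get_obs(); print(g["tool_rot"])
lm(p,["lamp_grip","lamp_face","lamp_knob","pad","fossil_mid","lamp"])
for r in bot.masks_of(p,"pad")[:1]:
    m=r["mask"]&ok; print(cv2.minAreaRect(w[m][:,:2].astype(np.float32)))
m=ok&(abs(w[...,0]-.499)<.09)&(abs(w[...,1]+.264)<.09)&(w[...,2]>.016); print(cv2.minAreaRect(w[m][:,:2].astype(np.float32)), w[m].max(0))
```

```text
0.016 0.028 498 ((0.47577881813049316, 0.3010757863521576), (0.09978561848402023, 0.14192533493041992), 64.36685943603516)
0.225 0.3 48 ((0.47408509254455566, 0.29978787899017334), (0.020259259268641472, 0.01947815902531147), 14.764259338378906)
0.05 0.19 629 ((0.41882628202438354, 0.33402085304260254), (0.17006684839725494, 0.13576708734035492), 10.986653327941895)
0.14 0.19 269 ((0.4232393205165863, 0.30653712153434753), (0.12953674793243408, 0.12955042719841003), 74.29544067382812)
[-0.      0.9756  0.2196 -0.    ]
lamp_grip [([0.4751, 0.3021, 0.241], 0.6)]
lamp_face [([0.3636, 0.3327, 0.1296], 0.95)]
lamp_knob [([0.3949, 0.3263, 0.1976], 0.74)]
pad [([0.6161, 0.0163, -0.0009], 0.63)]
fossil_mid [([0.7013, -0.4539, 0.033], 0.97), ([0.3218, -0.3521, 0.0345], 0.94), ([0.4518, -0.7278, 0.0317], 0.78)]
lamp [([0.4772, 0.3024, 0.001], 0.7)]
((0.6120001673698425, 0.018171802163124084), (0.17250844836235046, 0.13215121626853943), 9.353506088256836)
((0.49357104301452637, -0.26050642132759094), (0.12350746989250183, 0.11704578250646591), 83.05585479736328) [ 0.5534 -0.1991  0.0485]
```

View pics/lamp.png

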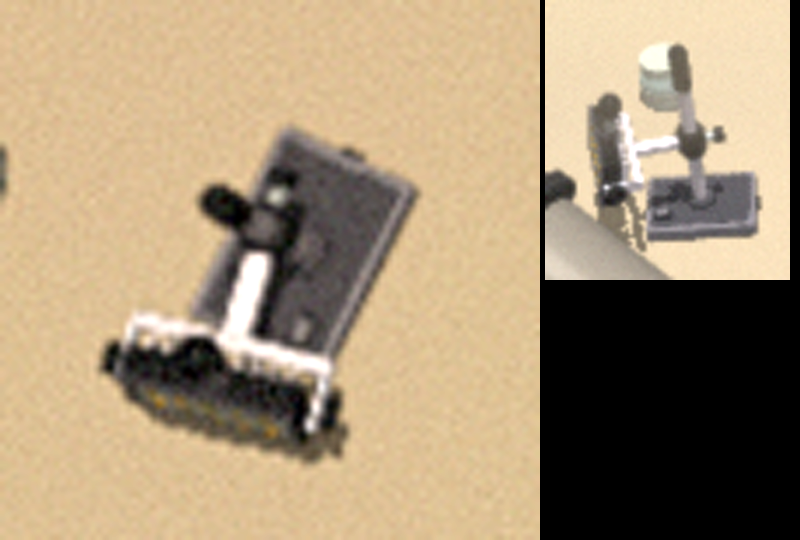

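Base fit: centre (0.476, 0.301), and its long side lies at 154.4° or -25.6°. The round socket sticks out at the far end, around (350,155) in the crop, so lamp +x points at about 154°. The pad's long axis is at about 10°, so I'll turn the lamp +36° to 190°. I'm moving over to the lamp now.

>>> send_rows(deltas="0.036 -0.025 -0.03 0; 0.073 -0.05 -0.055 0; 0.109 -0.074 -0.075 0; 0.146 -0.099 -0.091 0; 0.182 -0.124 -0.091 0", claw=1, force=40)

```text
t: 2.45
eef_pos: [0.4025, -0.4189, 0.3335]
tool_rot: [0.002, 0.976, 0.22, 0.002]
contact_force: [0.0, -0.8, 0.7]
gripper_width: 0.998
grasp_force: 0.0
```

>>> send_rows(deltas="0.036 -0.025 0 0; 0.073 -0.05 0 0; 0.1 -0.07 0 0; 0.13 -0.09 0 0; 0.163 -0.111 0 0")

```text
t: 2.95
eef_pos: [0.5005, -0.2489, 0.3306]
tool_rot: [0.0, 0.976, 0.219, 0.0]
contact_force: [0.9, -0.6, -0.3]
gripper_width: 1.003
grasp_force: 0.0
```

>>> send_rows(deltas="0.021 -0.038 0 0; 0.042 -0.076 0 0; 0.063 -0.114 0 0; 0.085 -0.152 0 0; 0.107 -0.192 0 0")

```text
t: 3.45
eef_pos: [0.5146, -0.029, 0.3306]
tool_rot: [0.0, 0.976, 0.219, 0.0]
contact_force: [1.2, 0.0, -0.5]
gripper_width: 1.004
grasp_force: 0.0
```

>>> send_rows(deltas="0.013 -0.04 0 0; 0.026 -0.08 0 0; 0.04 -0.12 0 0; 0.053 -0.16 0 0; 0.067 -0.2 0 0")

```text
t: 3.95
eef_pos: [0.4891, 0.1805, 0.3306]
tool_rot: [0.0, 0.976, 0.219, 0.0]
contact_force: [0.7, 0.2, 0.3]
gripper_width: 0.997
grasp_force: 0.0
```

>>> send_rows(deltas="0.013 -0.039 0 0; 0.026 -0.077 0 0; 0.039 -0.116 0 0; 0.039 -0.116 0 0; 0.039 -0.116 0 0")

```text
t: 4.45
eef_pos: [0.4747, 0.3013, 0.3302]
tool_rot: [0.0, 0.975, 0.221, -0.0]
contact_force: [-0.4, -1.0, 0.4]
gripper_width: 1.001
grasp_force: 0.0
```

Run:
```python
from h import *
p=bot.read_camera("top"); s=bot.read_camera("side")
for q in (p,s): lm(q,["lamp_grip","lamp_knob","fossil_mid"])
print(bot.get_obs()["eef_pos"])
o=np.hstack([cv2.resize(q["img"][a:a+90,b:b+90],None,fx=4.4,fy=4.4) for q,a,b in((p,160,100),(s,80,150))])
cv2.imwrite("pics/app.png",o[...,::-1])
```

```text
lamp_grip [([0.4754, 0.3034, 0.2413], 0.89), ([0.4966, -0.2653, 0.0292], 0.34)]
lamp_knob [([0.3948, 0.3223, 0.1979], 0.45)]
fossil_mid [([0.4974, -0.263, 0.0285], 0.9), ([0.3226, -0.3546, 0.0337], 0.84), ([0.451, -0.7274, 0.0337], 0.79)]
lamp_grip [([0.4744, 0.301, 0.2367], 0.94)]
lamp_knob [([0.3898, 0.3236, 0.201], 0.74)]
fossil_mid [([0.6993, -0.4469, 0.0306], 0.74), ([0.4937, -0.2603, 0.0311], 0.66), ([0.326, -0.3503, 0.0336], 0.61)]
[0.4754 0.2997 0.3304]
```

View pics/app.png

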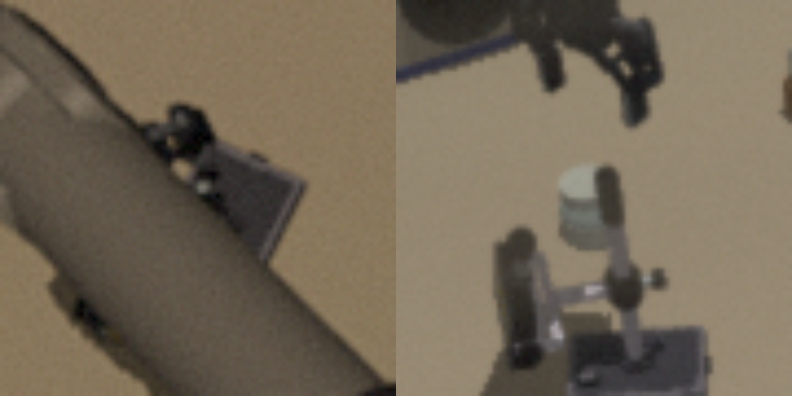

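In the side view the open fingers at (545,70) and (635,100) sit either side of the post top at (608,180), and all the estimates agree. I'll descend, close on the grip and lift a little.

>>> send_rows(deltas="0 0 0.025 0; 0 0 0.05 0; 0 0 0.075 0; 0 0 0.09 0; 0 0 0.101 0")

```text
t: 5.35
eef_pos: [0.475, 0.3001, 0.2283]
tool_rot: [0.0, 0.976, 0.219, -0.0]
contact_force: [-0.9, 0.0, 0.7]
gripper_width: 1.003
grasp_force: 0.0
```

>>> send_rows(deltas="0 0 0 0; 0 0 0 0; 0 0 0 0; 0 0 0 0; 0 0 0 0", claw=0, force=45)

```text
t: 5.85
eef_pos: [0.4753, 0.3013, 0.2302]
tool_rot: [-0.001, 0.976, 0.22, 0.001]
contact_force: [-1.2, 1.3, 1.9]
gripper_width: 0.247
grasp_force: 44.3
```

>>> send_rows(deltas="0 0 0 0; 0 0 0 0; 0 0 0 0; 0 0 0 0; 0 0 -0.004 0")

```text
t: 6.35
eef_pos: [0.4744, 0.2996, 0.2321]
tool_rot: [0.001, 0.976, 0.22, -0.001]
contact_force: [0.1, -0.1, -8.2]
gripper_width: 0.246
grasp_force: 44.4
```

The grip holds at about 21 mm opening. Now I'll lift and carry it to the pad while turning.

>>> send_rows(deltas="0 0 -0.01 0; 0 0 -0.025 0; 0 0 -0.04 0; 0 0 -0.053 0; 0 0 -0.06 0")

```text
t: 6.85
eef_pos: [0.4756, 0.301, 0.2955]
tool_rot: [-0.0, 0.976, 0.22, 0.001]
contact_force: [0.6, 0.0, -8.7]
gripper_width: 0.246
grasp_force: 44.5
```

>>> send_rows(deltas="0 0.015 0 -3; 0 0.045 0 -6; 0.001 0.08 0 -10; 0.001 0.12 0 -14; 0.002 0.157 0 -18")

```text
t: 7.35
eef_pos: [0.5446, 0.1576, 0.2936]
tool_rot: [0.0, 0.929, 0.371, -0.0]
contact_force: [0.9, -1.3, -9.3]
gripper_width: 0.238
grasp_force: 44.5
```

>>> send_rows(deltas="-0.012 0.038 0 -4; -0.024 0.076 0 -8; -0.034 0.11 0 -12; -0.042 0.136 0 -16; -0.047 0.15 0 -18")

```text
t: 7.85
eef_pos: [0.6141, 0.014, 0.2932]
tool_rot: [0.001, 0.86, 0.509, -0.0]
contact_force: [-0.5, -1.4, -8.1]
gripper_width: 0.248
grasp_force: 44.5
```

Run:
```python
from h import *
g=bot.get_obs(); print(g["eef_pos"],g["tool_rot"],g["gripper_width"])
for n in("top","side"):
    p=bot.read_camera(n); lm(p,["lamp","lamp_grip","lamp_knob","lamp_face","pad"])
    if n=="top":
        w,ok=cloud(p); near=ok&(abs(w[...,0]-.61)<.13)&(abs(w[...,1]-.02)<.13)
        m=near&(w[...,2]>.06)&(w[...,2]<.105); print(m.sum(),cv2.minAreaRect(w[m][:,:2].astype(np.float32)),np.median(w[m][:,2]))
    cv2.imwrite(f"pics/{n}c.png",p["img"][...,::-1])
t,s=cv2.imread("pics/topc.png"),cv2.imread("pics/sidec.png")
cv2.imwrite("pics/carry.png",np.hstack([cv2.resize(t[130:260,150:280],(400,400)),cv2.resize(s[100:230,190:320],(400,400))]))
```

```text
[0.6141 0.014  0.2932] [ 0.0009  0.8605  0.5095 -0.0003] 0.24772133300380403
lamp []
lamp_grip []
lamp_knob []
lamp_face [([0.3868, -0.5349, -0.0006], 0.49)]
pad [([0.3884, -0.5371, -0.001], 0.46)]
0 ((0.0, 0.0), (0.0, 0.0), 0.0) nan
lamp [([0.6137, 0.0215, 0.0639], 0.77)]
lamp_grip [([0.6117, 0.0211, 0.3005], 0.88)]
lamp_knob [([0.5326, -0.013, 0.2618], 0.82)]
lamp_face [([0.5023, -0.0231, 0.1933], 0.95)]
pad [([0.6133, 0.0149, 0.0024], 0.79)]
  return _methods._mean(a, axis=axis, dtype=dtype,
  ret = ret.dtype.type(ret / rcount)
```

View pics/carry.png

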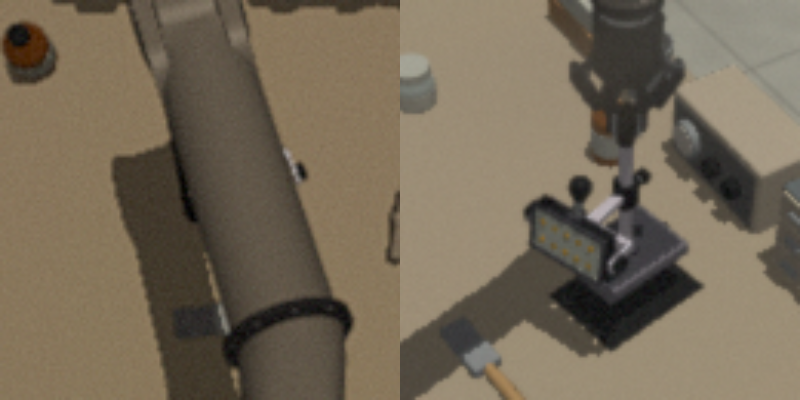

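The lamp hangs upright and square over the pad, with its base at (640,260) in the crop right above it. I'll lower it gently.

>>> send_rows(deltas="0 0 0.015 0; 0 0 0.03 0; 0 0 0.042 0; 0 0 0.05 0; 0 0 0.055 0")

```text
t: 8.95
eef_pos: [0.6124, 0.0181, 0.2367]
tool_rot: [-0.0, 0.86, 0.51, -0.001]
contact_force: [-0.5, 0.3, -8.4]
gripper_width: 0.247
grasp_force: 44.5
```

>>> send_rows(deltas="0 0 0.001 0; 0 0 0.002 0; 0 0 0.003 0; 0 0 0.004 0; 0 0 0.004 0")

```text
t: 9.45
eef_pos: [0.6131, 0.0182, 0.2345]
tool_rot: [0.0, 0.86, 0.51, 0.0]
contact_force: [0.7, 0.1, -8.2]
gripper_width: 0.248
grasp_force: 44.6
```

>>> send_rows(deltas="0 0 0.001 0; 0 0 0.001 0; 0 0 0.001 0; 0 0 0.002 0; 0 0 0.002 0")

```text
t: 9.95
eef_pos: [0.6135, 0.0183, 0.2343]
tool_rot: [0.001, 0.86, 0.51, 0.001]
contact_force: [-4.3, -0.5, 7.4]
gripper_width: 0.247
grasp_force: 46.1
```

The force swung from -8 N to +7 N, so the base is on the pad. I'll release and rise clear.

>>> send_rows(deltas="0 0 -0.001 0; 0 0 -0.001 0; 0 0 -0.001 0; 0 0 -0.001 0; 0 0 -0.001 0", claw=1)

```text
t: 10.45
eef_pos: [0.6131, 0.0182, 0.2333]
tool_rot: [0.0, 0.86, 0.51, 0.0]
contact_force: [0.5, -0.6, 0.0]
gripper_width: 0.999
grasp_force: 0.0
```

>>> send_rows(deltas="0 0 0 0; 0 0 0 0; 0 0 -0.02 0; 0 0 -0.05 0; 0 0 -0.085 0")

```text
t: 10.95
eef_pos: [0.6123, 0.0181, 0.3182]
tool_rot: [-0.001, 0.86, 0.51, -0.001]
contact_force: [0.7, 0.5, -0.2]
gripper_width: 1.003
grasp_force: 0.0
```

>>> send_rows(deltas="-0.03 -0.03 -0.02 0; -0.03 -0.07 -0.02 0; -0.03 -0.11 -0.02 0; -0.03 -0.15 -0.02 0; -0.03 -0.19 -0.02 0")

```text
t: 11.45
eef_pos: [0.4304, 0.0836, 0.3383]
tool_rot: [0.0, 0.86, 0.51, 0.0]
contact_force: [0.2, 0.1, 0.2]
gripper_width: 0.998
grasp_force: 0.0
```

```bash
cat > m.py <<'E'
from h import *
g=bot.get_obs(); print(g["t"],g["eef_pos"],g["tool_rot"],g["gripper_width"])
for n in("top","side"):
    p=bot.read_camera(n); lm(p,["lamp","lamp_grip","lamp_knob","lamp_face","pad","fossil_mid"])
    w,ok=cloud(p); near=ok&(abs(w[...,0]-.61)<.14)&(abs(w[...,1]-.02)<.14)
    for lo,hi in((.018,.034),(.23,.3)):
        m=near&(w[...,2]>lo)&(w[...,2]<hi)
        if m.sum()>5: print(lo,m.sum(),cv2.minAreaRect(w[m][:,:2].astype(np.float32)),np.median(w[m][:,2]))
    cv2.imwrite(f"pics/{n}c.png",p["img"][...,::-1])
t,s=cv2.imread("pics/topc.png"),cv2.imread("pics/sidec.png")
import sys
cv2.imwrite(f"pics/{sys.argv[1]}.png",np.hstack([cv2.resize(t[130:260,170:300],(400,400)),cv2.resize(s[100:230,190:320],(400,400))]))
E
python3 m.py placed
```

```text
11.45 [0.4304 0.0836 0.3383] [0.0002 0.86   0.5103 0.0002] 0.9979291723224033
lamp [([0.6154, 0.0193, 0.0045], 0.69), ([0.4984, -0.2665, 0.0319], 0.22)]
lamp_grip [([0.6128, 0.0205, 0.2465], 0.95)]
lamp_knob [([0.5331, -0.0108, 0.2024], 0.87)]
lamp_face [([0.5044, -0.0248, 0.1349], 0.68)]
pad [([0.6101, 0.0211, 0.0007], 0.72)]
fossil_mid [([0.4984, -0.2653, 0.0296], 0.73), ([0.4524, -0.7284, 0.031], 0.63), ([0.3219, -0.3529, 0.032], 0.57)]
0.018 504 ((0.6181803941726685, -0.007754474878311157), (0.1504266858100891, 0.15655505657196045), 9.585386276245117) 0.026583327713472715
0.23 43 ((0.6115789413452148, 0.019765730947256088), (0.021443940699100494, 0.01912738010287285), 54.14640808105469) 0.2637830660357485
lamp [([0.6172, 0.0208, 0.0035], 0.81)]
lamp_grip [([0.6126, 0.0203, 0.2418], 0.57)]
lamp_knob [([0.5327, -0.0126, 0.2065], 0.88)]
lamp_face [([0.6145, 0.0199, 0.0059], 0.58), ([0.5039, -0.0275, 0.1329], 0.56)]
pad [([0.6109, 0.015, 0.0052], 0.77)]
fossil_mid [([0.7005, -0.4471, 0.0305], 0.97), ([0.4525, -0.7266, 0.0375], 0.9), ([0.3228, -0.3535, 0.0357], 0.81)]
0.018 336 ((0.6134721040725708, 0.017464783042669296), (0.14540986716747284, 0.10178069770336151), 9.706040382385254) 0.02763846001106174
0.23 60 ((0.6102201342582703, 0.014708569273352623), (0.018572187051177025, 0.018983228132128716), 10.568090438842773) 0.2544586122712991
```

View pics/placed.png

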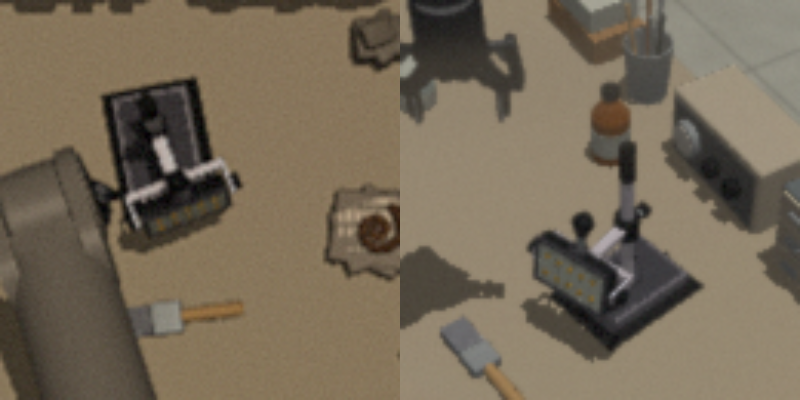

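The lamp stands square on the pad: base centre (0.613, 0.018), yaw about 189.7°. The arm points at about 202° and the tilt is about -0.2 rad. The aim needs an arm yaw of about 248° and a tilt of about 0.44. Going above the knob.

>>> send_rows(deltas="-0.007 0.027 0.008 7.9; -0.014 0.054 0.015 15.8; -0.021 0.082 0.023 23.6; -0.028 0.109 0.03 31.5; -0.035 0.136 0.038 39.4")

```text
t: 12.65
eef_pos: [0.5354, -0.014, 0.2999]
tool_rot: [0.0, 0.982, 0.188, 0.0]
contact_force: [0.1, -0.5, 0.8]
gripper_width: 1.0
grasp_force: 0.0
```

Run:
```python
from h import *
p=bot.read_camera("side"); lm(p,["lamp_knob"]); p=bot.read_camera("top"); lm(p,["lamp_knob"]); g=bot.get_obs();print(g["eef_pos"],g["tool_rot"])
```

```text
lamp_knob [([0.5335, -0.0131, 0.2036], 0.81), ([0.613, 0.0171, 0.2426], 0.55)]
lamp_knob [([0.736, 0.2638, -0.001], 0.29), ([0.4965, -0.2648, 0.0303], 0.17)]
[ 0.5344 -0.013   0.2998] [-0.0004  0.9816  0.1909 -0.0006]
```

>>> send_rows(deltas="0 0 0.025 0; 0 0 0.05 0; 0 0 0.075 0; 0 0 0.095 0; 0 0 0.107 0")

```text
t: 13.35
eef_pos: [0.5333, -0.012, 0.1923]
tool_rot: [-0.0, 0.981, 0.192, -0.001]
contact_force: [-0.9, -0.6, 0.2]
gripper_width: 1.0
grasp_force: 0.0
```

>>> send_rows(deltas="0 0 0 0; 0 0 0 0; 0 0 0 0; 0 0 0 0; 0 0 0 0", claw=0, force=20)

```text
t: 13.85
eef_pos: [0.5351, -0.0129, 0.1944]
tool_rot: [0.0, 0.982, 0.191, 0.001]
contact_force: [-1.1, 0.3, 3.6]
gripper_width: 0.312
grasp_force: 19.4
```

Run:
```python
from h import *
g=bot.get_obs();print(g["t"],g["eef_pos"],g["contact_force"],g["gripper_width"])
p=bot.read_camera("side"); lm(p,["lamp","lamp_grip","lamp_knob","lamp_face"])
# plan: world path from K0 to K1, as tool deltas at yaw 22deg
P=np.array([.6125,.0185]); 
def K(a,t): return np.r_[P+(.1+.076*np.sin(t))*np.array([np.cos(a),np.sin(a)]), .129+.076*np.cos(t)]
a0,a1,t0,t1=np.radians(202),np.radians(247.8),-.2,.443
print(K(a0,t0),K(a1,t1))
n=15
Q=[K(a0+(a1-a0)*s,t0+(t1-t0)*s) for s in np.linspace(0,1,n+1)]
for i in range(0,n,5):
    y=np.radians(22+45.8*i/n); R=np.array([[np.cos(y),np.sin(y),0],[np.sin(y),-np.cos(y),0],[0,0,-1]])
    print("; ".join("%.4f %.4f %.4f %.1f"%(*(R@(Q[i+k]-Q[i])),-45.8*k/n) for k in range(1,6)))
```

```text
13.85 [ 0.5351 -0.0129  0.1944] [-1.1175  0.3378  3.6325] 0.312314136273944
lamp [([0.6163, 0.019, 0.0039], 0.89)]
lamp_grip [([0.6096, 0.0188, 0.2425], 0.57)]
lamp_knob [([0.5326, -0.0143, 0.2003], 0.96)]
lamp_face [([0.5042, -0.0264, 0.1338], 0.82)]
[ 0.5338 -0.0133  0.2035] [ 0.5624 -0.1042  0.1977]
-0.0031 0.0047 -0.0006 -3.1; -0.0059 0.0097 -0.0010 -6.1; -0.0085 0.0151 -0.0013 -9.2; -0.0107 0.0207 -0.0015 -12.2; -0.0126 0.0266 -0.0015 -15.3
-0.0031 0.0056 0.0001 -3.1; -0.0059 0.0114 0.0004 -6.1; -0.0083 0.0176 0.0008 -9.2; -0.0104 0.0241 0.0013 -12.2; -0.0120 0.0309 0.0020 -15.3
-0.0030 0.0064 0.0008 -3.1; -0.0056 0.0131 0.0017 -6.1; -0.0077 0.0202 0.0028 -9.2; -0.0094 0.0274 0.0040 -12.2; -0.0107 0.0349 0.0054 -15.3
```

The knob is held (about 27 mm opening, 19 N). I'll swing and tip along the arc.

>>> send_rows(deltas="-0.003 0.005 -0.0005 -3.1; -0.006 0.0095 -0.001 -6.1; -0.0085 0.015 -0.0015 -9.2; -0.0105 0.0205 -0.0015 -12.2; -0.0125 0.0265 -0.0015 -15.3")

```text
t: 14.6
eef_pos: [0.5336, -0.0416, 0.1954]
tool_rot: [-0.0, 0.947, 0.321, 0.001]
contact_force: [0.5, 1.6, 2.6]
gripper_width: 0.312
grasp_force: 19.7
```

Run:
```python
from h import *
g=bot.get_obs();print(g["t"],g["eef_pos"],g["contact_force"],g["torque"],g["gripper_width"],g["grasp_force"])
p=bot.read_camera("side"); lm(p,["lamp","lamp_grip","lamp_knob","lamp_face"])
```

```text
14.6 [ 0.5336 -0.0416  0.1954] [0.5439 1.6204 2.5778] [ 0.4075 -0.2527 -0.0137] 0.3116917081478182 19.65165674686432
lamp [([0.6161, 0.0212, -0.0], 0.74), ([0.3848, -0.5331, 0.0012], 0.42)]
lamp_grip [([0.6126, 0.0181, 0.2418], 0.96)]
lamp_knob [([0.5334, -0.0414, 0.2061], 0.85)]
lamp_face [([0.5189, -0.0549, 0.1259], 0.67), ([0.3842, -0.5319, 0.0008], 0.46)]
```

The knob is following and the lamp is staying put. I'll continue.

>>> send_rows(deltas="-0.003 0.0055 0 -3.1; -0.006 0.0115 0.0005 -6.1; -0.0085 0.0175 0.001 -9.2; -0.0105 0.024 0.0015 -12.2; -0.012 0.031 0.002 -15.3")

```text
t: 15.35
eef_pos: [0.542, -0.0735, 0.1928]
tool_rot: [-0.0, 0.896, 0.444, 0.0]
contact_force: [0.8, 1.3, 2.6]
gripper_width: 0.304
grasp_force: 19.8
```

>>> send_rows(deltas="-0.003 0.0065 0.001 -3.1; -0.0055 0.013 0.0015 -6.1; -0.0075 0.02 0.003 -9.2; -0.0095 0.0275 0.004 -12.2; -0.0105 0.035 0.0055 -15.3")

```text
t: 15.85
eef_pos: [0.5632, -0.1035, 0.1872]
tool_rot: [-0.0, 0.829, 0.559, -0.0]
contact_force: [-0.5, 0.4, 5.2]
gripper_width: 0.311
grasp_force: 20.1
```

```bash
cat > aim.py <<'E'
from h import *
g=bot.get_obs();print(g["t"],g["eef_pos"],g["tool_rot"],g["contact_force"],g["gripper_width"])
F=np.array([.4975,-.2635,.032])
for n in("side","top","side","top"):
    p=bot.read_camera(n); e={}
    for k in["lamp","lamp_grip","lamp_knob","lamp_face"]:
        c=[r["xyz"] for r in bot.landmark_of(p,k) if np.linalg.norm(r["xyz"][:2]-np.array([.6,-.03]))<.17 and (k[-4:]!="face" or r["xyz"][2]>.08) and (k!="lamp_knob" or np.linalg.norm(r["xyz"][:2]-np.array([.6125,.0185]))>.05)]
        if c: e[k]=np.array(c[0])
    print(n,{k:np.round(v,4).tolist() for k,v in e.items()})
    P=np.array([.6125,.0185])
    for k in("lamp_knob","lamp_face"):
        if k in e:
            d=e[k][:2]-P; r=np.hypot(*d)-.1; h=e[k][2]-.129
            print("  ",k,"yaw",np.degrees(np.arctan2(d[1],d[0]))%360,"tilt",np.arctan2(r,h) if k=="lamp_knob" else np.arctan2(-h,r))
E
python3 aim.py
```

```text
15.85 [ 0.5632 -0.1035  0.1872] [-0.0002  0.8292  0.5589 -0.0003] [-0.4868  0.4081  5.2446] 0.31104376587957006
side {'lamp': [0.6154, 0.0199, 0.001], 'lamp_knob': [0.5639, -0.1058, 0.1985], 'lamp_face': [0.5701, -0.093, 0.12]}
   lamp_knob yaw 248.64502139181639 tilt 0.4487271737344469
   lamp_face yaw 249.1797394597073 tilt 0.4365498516427241
top {'lamp': [0.6152, 0.0189, 0.0043], 'lamp_grip': [0.6108, 0.023, 0.2446], 'lamp_knob': [0.5675, -0.1039, 0.1949], 'lamp_face': [0.568, -0.091, 0.1223]}
   lamp_knob yaw 249.81419699053512 tilt 0.43234002494573276
   lamp_face yaw 247.8835344144569 tilt 0.3527915094876759
side {'lamp': [0.6172, 0.0203, 0.004], 'lamp_knob': [0.5638, -0.1043, 0.2002], 'lamp_face': [0.5692, -0.0927, 0.1194]}
   lamp_knob yaw 248.36772291102218 tilt 0.42360397227520274
   lamp_face yaw 248.72463408764375 tilt 0.4608950650615606
top {'lamp': [0.617, 0.0204, 0.0007], 'lamp_grip': [0.6126, 0.0195, 0.2453], 'lamp_knob': [0.5677, -0.1025, 0.1918], 'lamp_face': [0.5686, -0.0928, 0.1236]}
   lamp_knob yaw 249.68303229865916 tilt 0.43296775077755834
   lamp_face yaw 248.47426263208874 tilt 0.26825522636948007
```

>>> send_rows(deltas="0 0 0 0; 0 0 0 0; 0 0 0 0; 0 0 0 0; 0 0 0 0", claw=1)

```text
t: 17.35
eef_pos: [0.5634, -0.1039, 0.1872]
tool_rot: [0.0, 0.83, 0.558, -0.0]
contact_force: [-0.4, -0.1, 0.0]
gripper_width: 1.001
grasp_force: 0.0
```

>>> send_rows(deltas="0 0 -0.01 0; 0 0 -0.03 0; 0 0 -0.06 0; 0 0 -0.095 0; 0 0 -0.13 0")

```text
t: 17.85
eef_pos: [0.5632, -0.1036, 0.3193]
tool_rot: [0.0, 0.83, 0.558, 0.0]
contact_force: [0.9, 0.1, -0.6]
gripper_width: 0.999
grasp_force: 0.0
```

>>> send_rows(deltas="0.02 -0.03 0 0; 0.04 -0.06 0 0; 0.06 -0.09 0 0; 0.08 -0.12 0 0; 0.09 -0.13 0 0")

```text
t: 18.35
eef_pos: [0.475, 0.0317, 0.3184]
tool_rot: [0.0, 0.829, 0.56, 0.0]
contact_force: [0.7, 0.3, 0.7]
gripper_width: 1.0
grasp_force: 0.0
```

```bash
python3 aim.py; python3 m.py aimed
```

```text
18.35 [0.475  0.0317 0.3184] [0.0005 0.8285 0.56   0.0002] [0.7028 0.3032 0.7383] 0.9999649559721469
side {'lamp': [0.6135, 0.0137, -0.0012], 'lamp_grip': [0.6097, 0.0174, 0.2404], 'lamp_knob': [0.5622, -0.1039, 0.199], 'lamp_face': [0.5676, -0.093, 0.1221]}
   lamp_knob yaw 247.65990062945752 tilt 0.4326980922717911
   lamp_face yaw 248.06581820493193 tilt 0.3291439687712004
top {'lamp': [0.6138, 0.0204, 0.004], 'lamp_grip': [0.6117, 0.0202, 0.245], 'lamp_knob': [0.5644, -0.1005, 0.1974], 'lamp_face': [0.5686, -0.0897, 0.124]}
   lamp_knob yaw 247.99135841849426 tilt 0.392964223535039
   lamp_face yaw 247.9161231511966 tilt 0.2898147710344278
side {'lamp': [0.6162, 0.0181, 0.0033], 'lamp_grip': [0.6093, 0.0206, 0.2422], 'lamp_knob': [0.5603, -0.1037, 0.1997], 'lamp_face': [0.5681, -0.0922, 0.1221]}
   lamp_knob yaw 246.86934911401127 tilt 0.4353356290865277
   lamp_face yaw 248.14506808221688 tilt 0.3438098525574563
top {'lamp': [0.6176, 0.0184, 0.0034], 'lamp_grip': [0.6117, 0.0238, 0.2464], 'lamp_knob': [0.5664, -0.1023, 0.1969], 'lamp_face': [0.568, -0.0941, 0.1218]}
   lamp_knob
[... 772 characters left out ...]
8587112), (0.021918222308158875, 0.012678883038461208), 35.63291549682617) 0.26428566496441386
lamp [([0.6175, 0.019, 0.0036], 0.96)]
lamp_grip [([0.6121, 0.0154, 0.2405], 0.56)]
lamp_knob [([0.5613, -0.1038, 0.1991], 0.81), ([0.3884, -0.535, -0.0001], 0.42)]
lamp_face [([0.5703, -0.0924, 0.1224], 0.66)]
pad []
fossil_mid [([0.3231, -0.3516, 0.033], 0.89), ([0.4972, -0.2618, 0.0282], 0.74), ([0.7007, -0.4465, 0.0319], 0.73)]
0.018 169 ((0.6127269864082336, 0.01642851158976555), (0.14331179857254028, 0.1034075990319252), 9.513101577758789) 0.027200914796506215
0.23 61 ((0.6106992959976196, 0.01449198741465807), (0.02026483789086342, 0.01890099048614502), 33.99396514892578) 0.25378675439070075
```

View pics/aimed.png

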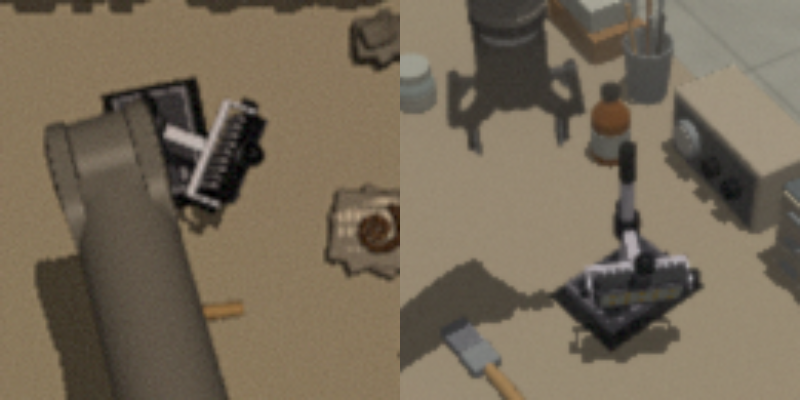

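The lamp stands on the pad with its head facing the ammonite slab, whose coil is at (378,232) in the left half of the crop. I'll do one finer check of the tilt by averaging and by a fit to the panel plane.

Run:
```python
from h import *
from scipy.optimize import least_squares
A={k:[] for k in("lamp_knob","lamp_face","fossil_mid","lamp_grip")}; C=[]
ref=dict(lamp_knob=[.563,-.104,.198],lamp_face=[.569,-.093,.122],fossil_mid=[.497,-.264,.032],lamp_grip=[.612,.0185,.244])
for i in range(6):
    for n in("side","top"):
        p=bot.read_camera(n)
        for k in A: A[k]+=[r["xyz"] for r in bot.landmark_of(p,k) if np.linalg.norm(np.array(r["xyz"])-ref[k])<.02]
        if n=="side":
            w,ok=cloud(p); C.append(w[ok])
M={k:np.mean(v,0) for k,v in A.items()}
for k,v in A.items(): print(k,len(v),M[k],np.std(v,0))
P=M["lamp_grip"][:2]; P=(P+[.6125,.0185])/2
def K(q):
    u=np.array([np.cos(q[0]),np.sin(q[0])]); s,c=np.sin(q[1]),np.cos(q[1])
    return np.r_[P+(.1+.076*s)*u,.129+.076*c], np.r_[P+(.1+.018*c)*u,.129-.018*s]
r=least_squares(lambda q:np.r_[K(q)[0]-M["lamp_knob"],K(q)[1]-M["lamp_face"]],[4.33,.44]); a,t=r.x
print("yaw",np.degrees(a),"tilt",t,r.fun)
f=K(r.x)[1]; X=np.r_[np.cos(t)*np.cos(a),np.cos(t)*np.sin(a),-np.sin(t)]; Y=np.r_[-np.sin(a),np.cos(a),0]; Z=np.cross(X,Y)
d=M["fossil_mid"]-f; d[2]=.032-f[2]; print("fossil in face",d@X,d@Y,d@Z)
w=np.vstack(C); l=(w-f)@np.c_[X,Y,Z]; m=(abs(l[:,0])<.012)&(abs(l[:,1])<.045)&(abs(l[:,2])<.026); l=l[m]
G=np.c_[l[:,1:],np.ones(len(l))]
s=least_squares(lambda c:G@c-l[:,0],[0,0,0],loss="soft_l1",f_scale=.002).x; print("panel plane: slope y,z, offset",s,len(l))
```

```text
lamp_knob 11 [ 0.5652 -0.1033  0.1968] [0.0015 0.0016 0.0018]
lamp_face 12 [ 0.5687 -0.091   0.1221] [0.0015 0.002  0.0012]
fossil_mid 12 [ 0.4965 -0.2639  0.031 ] [0.0023 0.0014 0.0015]
lamp_grip 11 [0.6127 0.0198 0.2424] [0.0016 0.002  0.003 ]
yaw 248.5786684745381 tilt 0.42810726918514136 [-0.0006 -0.      0.0014  0.0014  0.0018 -0.0006]
fossil in face 0.20957248516041638 -0.004722626515536803 -0.0027736833528227848
panel plane: slope y,z, offset [ 0.0158 -0.0095 -0.0009] 512
```

The aim is within about 5 mm both ways, and the panel plane fit agrees. Handing in.

```bash
python3 -c "
from station import bot
print(bot.hand_in())"
```

```text
the job is handed in; nothing more can be done
None
```

The lamp stands upright, square and centred on the rubber pad, let go, with its light panel aimed within about 5 mm of the middle of the ammonite by my last measurement; the job is handed in, but no verdict came back.

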